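# Hold the tea strainer ready over the mug

## Task

Someone is about to pour tea through the strainer: lift the strainer by its handle out of its drip cup, carry it over the condiment tray without disturbing anything, to the mug that stands on the cork coaster. Hold it there level and still, centred over the mug's mouth with the underside of its bowl about one centimetre above the rim and not touching the mug, its handle pointing straight away from the mug's own handle. Finish while still holding it so: do not rest it on the mug, set it down or let go.

Things in the scene. Friction and masses are not known exactly. Their poses are not given: they have to be found in the camera images.
- strainer: Loose steel tea strainer with a straight dark wooden handle, 90 g. Round bowl 66 mm across and 31 mm deep with a flat flange 82 mm across at its top, handle along its own -x. Origin: centre of the underside of the bowl; z up through the bowl's axis. It starts hanging upright in the drip cup by its flange, origin 17 mm above the worktop, bowl 3 mm clear of the cup's wall all round; it lifts straight out.
- strainer_grip (a point): Middle of the strainer's wooden handle (80 mm long, 14 mm wide, 12 mm thick, level), at (-95, 0, +30) mm from the strainer's origin; same axes as the strainer.
- drip_cup: Fixed white open cup in which the strainer starts, 78 mm across, 45 mm high, inner radius at the rim 36 mm. Origin: centre of its underside, on the worktop.
- tray: Fixed shallow wooden tray, 340 mm long (its x axis) and 96 mm wide (its y axis), rim 28 mm high, floor 6 mm thick, lying lengthwise away from the robot between the drip cup (on the right) and the mugs (on the left). A tin, two jars and a salt shaker stand on it in a row, in any order; their tops are at most 116 mm above the worktop. Origin: centre of its underside.
- tin_1: Loose tin on the tray, 75 mm across, 110 mm high; origin at the centre of its underside.
- spice_jar_1: Loose spice jar with a lid on the tray, 46 mm across, 106 mm high; origin at the centre of its underside.
- jar_1: Loose glass jar with a wide lid on the tray, 65 mm across, 100 mm high; origin at the centre of its underside.
- salt: Loose salt shaker on the tray, 44 mm across, 90 mm high; origin at the centre of its underside.
- mug: Loose empty mug, plain and straight-sided, 84 mm across and 91 mm high, standing on the round cork coaster (110 mm across, 5 mm thick), its rim thus 96 mm above the worktop. Its own handle sticks out along its -y, roughly away from the robot. Origin: under the middle of mug and handle together, 15 mm from the cup's axis towards the handle.
- mug_mouth (a point): Centre of the mug's mouth at rim height, on the cup's axis, 91 mm above the mug's underside; same axes as the mug (own handle towards -y, so the strainer's handle has to point to +y).
- spare_mug: Loose second mug, striped, 89 mm across and 99 mm high, standing on the bare worktop with no coaster, nearer or farther than the other mug; to be left alone. Origin: under the middle of mug and handle together.
Things that resemble listed ones, but are neither listed nor needed, are in the scene too. Leave any pink look-alike of the mug alone.

How it is judged:
By the outcome, as a careful person would: the job done as asked, in the order asked, and still so for the second after the job is handed in, while the arm keeps its last pose, push and grip.
It also fails if it takes over 42 s, if anything falls off the work surface, if the arm or the gripper's body presses on something with over 40 N, if the wrist force passes 120 N, or if a joint passes its speed limit or range.

## Robot

A 6-joint arm with a two-finger parallel gripper is mounted at the origin on a cart in front of the work surface, level with it; the furniture and walls round the work are solid. World frame = base frame: x ahead of the robot, y to its left, z up, the work surface at z = 0. Lengths are in m, angles in rad, forces in N, time in s.
With the tool pointing down it reaches from about 0.35 to 0.975 m from the base axis. Payload 17.4 kg.
Tool frame: the origin (TCP) lies between the finger pads; the fingertips stand 14 mm ahead of it and the grasp point (between the pads) lies 5 mm behind it; z points along the fingers, y is the direction in which the jaws open and shut (so a half turn about z gives the same grasp; the last joint's range is limited). The gripper opens to 85 mm and grips with 20 to 120 N. Pads are 22 mm wide; open, the fingers measure 114 mm over their backs; the gripper's body (76 mm by 85 mm) begins 54 mm behind the grasp point. The pads swing forward as they close: fully open they stand 13 mm farther back than shut.
Start: joints at [1.281, 0.116, 1.442, -0, 1.584, -0.038], TCP at [0.168, 0.654, 0.245] pointing down, gripper open.
Joint ranges: [-2.83, 2.83], [-0.83, 2.19], [0.07, 2.5], [-1.14, 4.28], [0.01, 3], [-2.97, 2.97]. Speed limits (rad/s): [1.89, 1.89, 2.22, 3.14, 3.14, 3.14].

## Interface

Orientations are given as a 3x3 rotation matrix whose columns are the frame's x, y, z axes.
In Python, from cell import get_obs, capture, sign_off gives the robot as it stands.
- The arm moves only by the tool arm_command, never from a script. Its argument "plan" is text: rows parted by semicolons, each of 6 numbers parted by spaces: the shift along the tool's x, y, z in mm, then the turn, a rotation vector about the tool's x, y, z in rad. A call has 1 to 20 rows; each row shifts and turns the commanded pose from where the row before left it, along the tool's axes as they then stand; what a row does not reach is not made up. A row lasts 1/8 s, in which the tool goes at most 62.5 mm and 10.7 degrees, less where a joint would pass 70% of its speed; a pose out of reach is approached as far as the arm can. A call with a gripper value outside its range is refused whole. "hand" is the closure, from -1 (fully open) to 1 (shut), so that 0 is half open, set as the call begins (left out, the last holds). The fingers move at their own pace and stop on an object; "force" is the grip in N (left out, the last holds). Time passes only in rows, so rows that do not move let the fingers close. It gives the time, the measured TCP pose, the force and the opening at its end, in the units of the state.
- get_obs(): the state, without advancing time (a new reading comes with each control period).
- capture(name): name is "scene" or "top" or "wrist"; returns a dict with "color" (384x512x3 uint8, blue, green, red), "range_z" (384x512 float32, m along the optical axis (not along the pixel's ray), 0 where there is no reading), "fx", "fy", "cx", "cy" (pixels), "rvec" (rotation vector, rad) and "tvec" (3), from world to camera coordinates, as OpenCV has them; the wrist camera has in their place "hand_eye" (4x4, takes a point from camera to tool coordinates, whose origin is the TCP and whose axes are the flange's). Camera axes: x right, y down, z forward; pixel columns grow to the right and rows downward; lengths in m; the calibration is good to about 2 mm. The wrist camera is an equidistant fisheye: a pixel r from the principal point sees the ray r / f radians off the axis. A picture is of the moment at which its call begins: read the wrist's pose just before it.
- sign_off(): hands the job in, once; it reports no verdict.
The state is a dict: "time_s": time; "joint_positions": joint angles; "joint_vel": joint speeds; "joint_efforts": joint torques, N m; "eef_pos": TCP position; "tool_rot": TCP orientation; "wrist_force": force on the tool from outside, world axes, zero at the start; "ft_torque": the same for the moment, N m; "grip_width": finger opening in m.
Only numpy, scipy, OpenCV 4.12 (cv2) and the standard library are available. Lean on these libraries where they do the work, as an engineer would, in place of code of your own. Each camera call takes 0.05 s, during which the arm holds its last target.

## Working session

There is one attempt and no reset: what is moved stays moved. The work goes in short steps, Python scripts to look and compute and a tool call to move; the robot and the scene stay as the last step left them, time stands still between calls to the robot, and variables do not carry over. Pictures are saved under pics/ and viewed, and the job is handed in when it is done.

Besides the shell and the picture viewer there is one more tool, called after "Request:" as name(argument=value, ...), one argument or row to a line, values as JSON. arm_command: Moves the arm, as the interface text tells. Its arguments: {"type":"object","properties":{"plan":{"type":"string"},"hand":{"type":"number"},"force":{"type":"number"}},"required":["plan"]}

```bash
mkdir -p pics; ls; python3 - <<'E'
from cell import get_obs,capture
import cv2,numpy as np
o=get_obs();print({k:np.round(v,3).tolist() for k,v in o.items()})
for n in("scene","top"):
    c=capture(n);np.savez(f"{n}0.npz",**c);cv2.imwrite(f"pics/{n}0.png",c["color"]);print(n,c["fx"],c["cx"],c["cy"],np.round(c["rvec"],3),np.round(c["tvec"],3))
E
```

```text
pics
{'time_s': 0.0, 'joint_positions': [1.281, 0.116, 1.442, 0.0, 1.584, -0.038], 'joint_vel': [-0.0, 0.001, -0.003, 0.001, 0.0, 0.001], 'joint_efforts': [0.001, -73.196, -63.251, 0.0, 0.006, 0.0], 'eef_pos': [0.168, 0.654, 0.245], 'tool_rot': [[-0.968, 0.249, -0.0], [0.249, 0.968, -0.001], [0.0, -0.001, -1.0]], 'wrist_force': [-0.612, 1.14, 0.432], 'ft_torque': [-0.021, -0.015, -0.03], 'grip_width': 0.086}
scene 405.463444763484 252.2197588066768 196.23938543730318 [ 1.998 -0.599  0.392] [-0.396  0.254  1.16 ]
top 447.6710732038073 256.3295330580358 183.93754037623336 [ 1.689 -2.041  0.677] [0.223 0.468 1.521]
```

View pics/scene0.png

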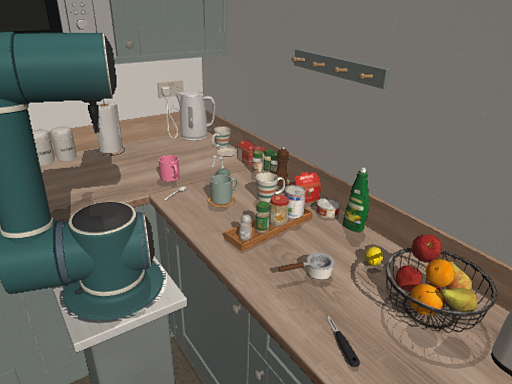

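View pics/top0.png

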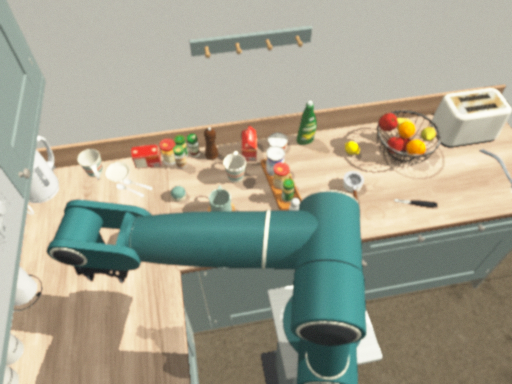

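Scene view: the strainer is at (318,265) with its handle toward (285,267). The tray row runs (245,228) to (296,205). A grey-green mug on a coaster is at (222,187), a striped mug at (267,187), and a pink mug at (169,168). I'll enlarge to check.

```bash
cat > h.py <<'E'
import numpy as np,cv2
def load(n):
    d=np.load(n+".npz");return {k:d[k] for k in d}
def Rt(c): return cv2.Rodrigues(c["rvec"])[0],c["tvec"].reshape(3)
def cloud(c):
    R,t=Rt(c);z=c["range_z"];v,u=np.indices(z.shape)
    P=np.stack([(u-c["cx"])/c["fx"]*z,(v-c["cy"])/c["fy"]*z,z],-1)
    W=(P-t)@R; W[z<=0]=np.nan; return W
def ray(c,u,v,h):
    R,t=Rt(c);d=R.T@np.array([(u-c["cx"])/c["fx"],(v-c["cy"])/c["fy"],1]);o=-R.T@t
    return o+d*(h-o[2])/d[2]
def proj(c,p):
    R,t=Rt(c);q=R@np.array(p,float)+t;return np.array([c["fx"]*q[0]/q[2]+c["cx"],c["fy"]*q[1]/q[2]+c["cy"]])
def circ(P):
    A=np.c_[2*P,np.ones(len(P))];s=np.linalg.lstsq(A,(P**2).sum(1),rcond=None)[0]
    return s[0],s[1],np.sqrt(s[2]+s[0]**2+s[1]**2)
E
python3 - <<'E'
from h import *
c=load("scene0");W=cloud(c)
cv2.imwrite("pics/crop1.png",cv2.resize(c["color"][140:300,150:350],None,fx=4,fy=4,interpolation=cv2.INTER_CUBIC)[:600])
for u,v in[(318,256),(285,267),(222,176),(245,215),(263,205),(280,199),(296,190),(267,177),(300,300),(230,200)]:
    print(u,v,np.round(W[v,u],3))
t=load("top0");W=cloud(t)
cv2.imwrite("pics/crop2.png",cv2.resize(t["color"][120:240,160:380],None,fx=3.6,fy=3.6,interpolation=cv2.INTER_CUBIC))
for u,v in[(352,180),(220,190),(330,200)]: print(u,v,np.round(W[v,u],3))
E
```

```text
318 256 [ 0.549 -0.251  0.042]
285 267 [ 0.423 -0.249  0.052]
222 176 [0.538 0.304 0.09 ]
245 215 [ 0.445 -0.004  0.095]
263 205 [ 0.518 -0.003  0.111]
280 199 [0.601 0.01  0.104]
296 190 [0.683 0.023 0.112]
267 177 [0.697 0.219 0.081]
300 300 [ 0.41  -0.337  0.001]
230 200 [0.534 0.236 0.014]
352 180 [ 0.548 -0.282  0.018]
220 190 [0.547 0.266 0.091]
330 200 [0.049 0.047 0.668]
```

View pics/crop1.png

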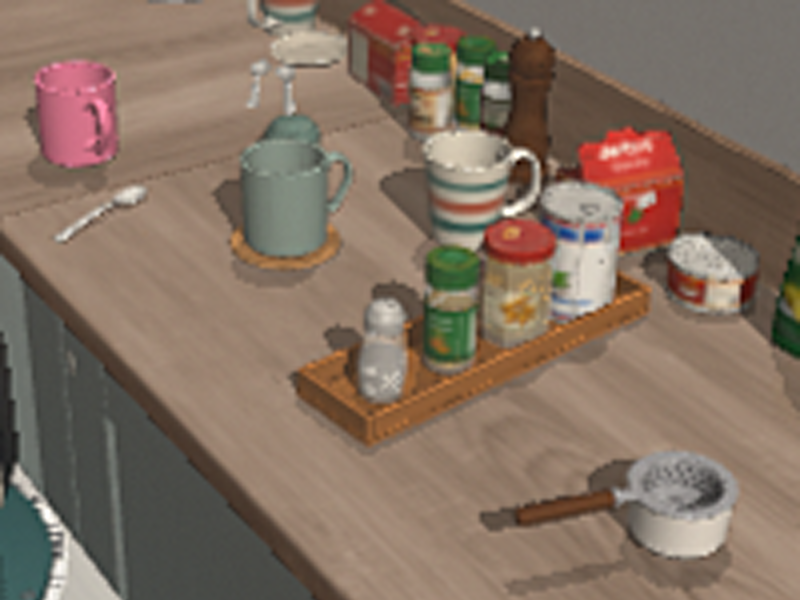

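View pics/crop2.png

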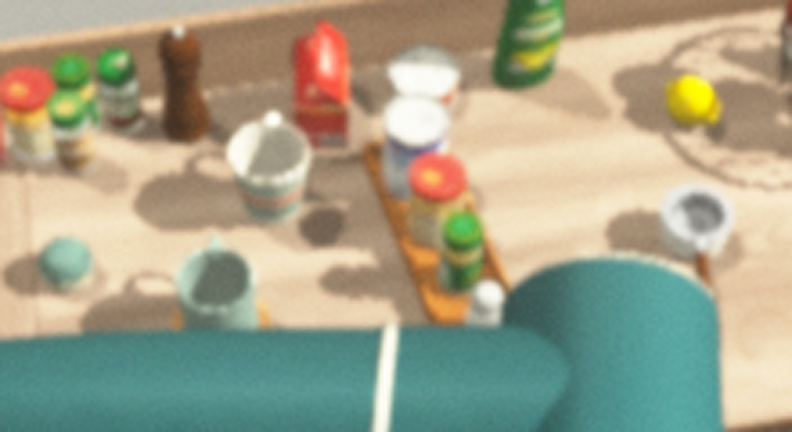

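The target is the grey-green plain mug at (222,187) in the scene view: it stands on a cork coaster with its handle away from the robot. The striped mug (267,187) has no coaster and the pink one (169,168) is a decoy; the crop confirms this. Now I'll measure.

```bash
python3 - <<'E'
from h import *
for n in("scene0","top0"):
    c=load(n);W=cloud(c);hsv=cv2.cvtColor(c["color"],cv2.COLOR_BGR2HSV)
    with np.errstate(all="ignore"):
        x,y,z=W[...,0],W[...,1],W[...,2]
        print(n)
        # handle
        m=(x>.36)&(x<.53)&(y<-.2)&(y>-.32)&(z>.03)&(z<.07)
        P=W[m]
        if len(P)>5:
            print("handle n",len(P),P.min(0).round(3),P.max(0).round(3));Pm=P[P[:,0]<.49]
            if len(Pm)>5:
                f=cv2.fitLine(Pm[:,:2].astype(np.float32),cv2.DIST_HUBER,0,.01,.01).ravel();print("line",f.round(4), "zmed",np.median(Pm[:,2]))
        m=(x>.48)&(x<.64)&(y<-.18)&(y>-.34)&(z>.04)&(z<.06)
        P=W[m][:,:2]; print("flange",len(P),P.min(0).round(3),P.max(0).round(3),P.mean(0).round(3))
        # mug rim
        m=(x>.45)&(x<.63)&(y>.2)&(y<.38)&(z>.085)&(z<.105)
        P=W[m];print("mug",len(P),P.min(0).round(3),P.max(0).round(3))
        m=(x>.45)&(x<.68)&(y>.2)&(y<.38)&(z>.02)&(z<.105)
        P=W[m];print("mug all",len(P),P.min(0).round(3),P.max(0).round(3))
        # coaster orange
        m=(x>.4)&(x<.65)&(y>.18)&(y<.4)&(z>-.01)&(z<.02)&(hsv[...,1]>130)
        P=W[m];print("coaster",len(P),P.min(0).round(3),P.max(0).round(3))
E
```

```text
scene0
handle n 317 [ 0.404 -0.319  0.03 ] [ 0.53  -0.237  0.056]
line [ 0.9628 -0.2701  0.4449 -0.2587] zmed 0.05127953487700704
flange 252 [ 0.482 -0.319] [ 0.575 -0.236] [ 0.532 -0.278]
mug 135 [0.47  0.226 0.085] [0.575 0.315 0.099]
mug all 614 [0.468 0.201 0.02 ] [0.68  0.316 0.1  ]
coaster 86 [0.46  0.215 0.001] [0.564 0.318 0.01 ]
top0
handle n 137 [ 0.426 -0.317  0.03 ] [ 0.53  -0.235  0.064]
line [ 0.9816 -0.1909  0.458  -0.2567] zmed 0.05388116940102768
flange 169 [ 0.48  -0.319] [ 0.573 -0.235] [ 0.532 -0.277]
mug 138 [0.466 0.202 0.085] [0.626 0.314 0.104]
mug all 508 [0.465 0.2   0.02 ] [0.679 0.314 0.105]
coaster 1 [0.513 0.225 0.003] [0.513 0.225 0.003]
```

Request:
arm_command(
  plan="-35 -30 -6 0 0 0;-35 -30 -6 0 0 0;-35 -30 -6 0 0 0;-35 -30 -6 0 0 0;-35 -30 -6 0 0 0;-35 -30 -6 0 0 0;-35 -30 -6 0 0 0;-35 -30 -6 0 0 0;-35 -30 -6 0 0 0;-35 -30 -6 0 0 0;0 0 0 0 0 0;0 0 0 0 0 0",
  hand=-0.3,
)

```text
time_s: 1.6
eef_pos: [0.4322, 0.2762, 0.305]
tool_rot: [[-0.968, 0.25, -0.001], [0.25, 0.968, 0.0], [0.001, -0.0, -1.0]]
wrist_force: [-0.1, 0.1, -0.4]
grip_width: 0.0556
```

```bash
python3 - <<'E'
from cell import get_obs,capture
import cv2,numpy as np
o=get_obs();c=capture("wrist");np.savez("w1.npz",eef=o["eef_pos"],rot=o["tool_rot"],**c);cv2.imwrite("pics/w1.png",c["color"])
print(o["time_s"],np.round(o["eef_pos"],4),np.round(o["tool_rot"],3).tolist(),c["fx"],c["cx"],c["cy"]);print(np.round(c["hand_eye"],3))
c=capture("top");np.savez("top1.npz",**c);cv2.imwrite("pics/top1.png",c["color"])
E
```

```text
1.6 [0.4322 0.2762 0.305 ] [[-0.968, 0.25, -0.001], [0.25, 0.968, 0.0], [0.001, -0.0, -1.0]] 297.3186396354542 258.4395439623067 187.0860289951274
[[ 0.001 -0.95  -0.312  0.081]
 [ 1.     0.001 -0.001  0.   ]
 [ 0.001 -0.312  0.95  -0.13 ]
 [ 0.     0.     0.     1.   ]]
```

View pics/w1.png

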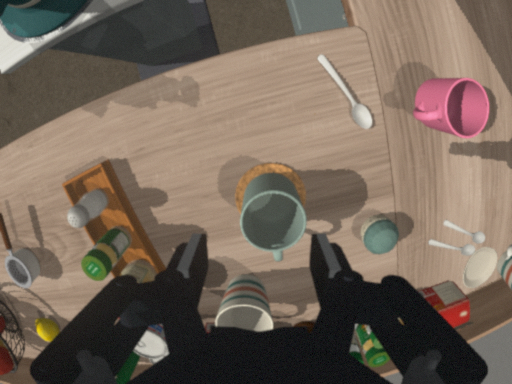

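View pics/top1.png

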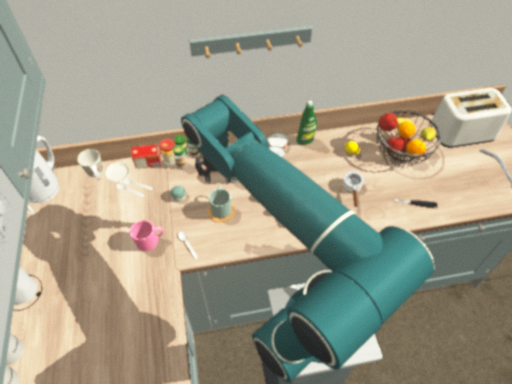

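The wrist view shows the grey-green mug's mouth at (273,219), its handle stub at (278,256) and the cork coaster behind it. The top view now shows the whole strainer, bowl at (352,181) and handle end at (356,205).

```bash
cat >> h.py <<'E'
def wdirs(c,uv):
    uv=np.asarray(uv,float);a=(uv[...,0]-c["cx"]);b=(uv[...,1]-c["cy"]);
    th=np.hypot(a/c["fx"],b/c["fy"]);ph=np.arctan2(b/c["fy"],a/c["fx"])
    return np.stack([np.sin(th)*np.cos(ph),np.sin(th)*np.sin(ph),np.cos(th)],-1)
def wT(c):
    T=np.eye(4);T[:3,:3]=c["rot"];T[:3,3]=c["eef"];return T@c["hand_eye"]
def wplane(c,uv,h):
    T=wT(c);d=wdirs(c,uv)@T[:3,:3].T;o=T[:3,3];return o+d*((h-o[2])/d[...,2])[...,None]
def wcloud(c):
    z=c["range_z"];v,u=np.indices(z.shape);d=wdirs(c,np.stack([u,v],-1));P=d*(z/np.maximum(d[...,2],1e-3))[...,None]
    T=wT(c);W=P@T[:3,:3].T+T[:3,3];W[z<=0]=np.nan;return W
E
python3 - <<'E'
from h import *
c=load("w1");W=wcloud(c);np.seterr(all="ignore")
x,y,z=W[...,0],W[...,1],W[...,2]
m=(x>.44)&(x<.64)&(y>.2)&(y<.35)&(z>.083)&(z<.11)
P=W[m];print("n",len(P),"z",np.percentile(P[:,2],[5,50,95]).round(4))
print(P.min(0),P.max(0))
Q=P[:,:2];k=np.ones(len(Q),bool)
for i in range(8):
    s=circ(Q[k]);r=np.hypot(Q[:,0]-s[0],Q[:,1]-s[1])-s[2];k=abs(r)<.004
print("rim",np.round(s,4),k.sum())
cx,cy=s[:2]
# handle points
m2=(np.hypot(x-cx,y-cy)>.046)&(np.hypot(x-cx,y-cy)<.09)&(z>.02)&(z<.1)&(x>cx)
H=W[m2];a=np.degrees(np.arctan2(H[:,1]-cy,H[:,0]-cx));print("handle",len(H),H.mean(0).round(4),np.median(a),a.std(),H.max(0))
# coaster
hsv=cv2.cvtColor(c["color"],cv2.COLOR_BGR2HSV)
img=c["color"][140:290,200:350].copy();img=cv2.resize(img,None,fx=4,fy=4,interpolation=cv2.INTER_CUBIC)
cv2.imwrite("pics/w1c.png",img)
# contour-based: mug colour mask
for n in("top1",):
    c=load(n);Wt=cloud(c);x,y,z=Wt[...,0],Wt[...,1],Wt[...,2]
    cv2.imwrite("pics/t1c.png",cv2.resize(c["color"][160:220,320:390],None,fx=8,fy=8,interpolation=cv2.INTER_CUBIC))
    m=(x>.34)&(x<.49)&(y<-.2)&(y>-.32)&(z>.03)&(z<.07);P=Wt[m];print(len(P),P.min(0).round(3),P.max(0).round(3))
    print("line",cv2.fitLine(P[:,:2].astype(np.float32),cv2.DIST_HUBER,0,.01,.01).ravel().round(4))
E
```

```text
n 1233 z [0.0846 0.0946 0.0978]
[0.46870109 0.20006045 0.08301238] [0.6399775  0.31598705 0.10065802]
rim [0.5101 0.2746 0.0402] 1026
handle 84 [0.5652 0.2691 0.0882] -5.807356381585848 3.547700909332034 [0.57689705 0.27624939 0.0908716 ]
73 [ 0.401 -0.269  0.044] [ 0.488 -0.237  0.064]
line [ 0.9722 -0.2341  0.4423 -0.2531]
```

View pics/w1c.png

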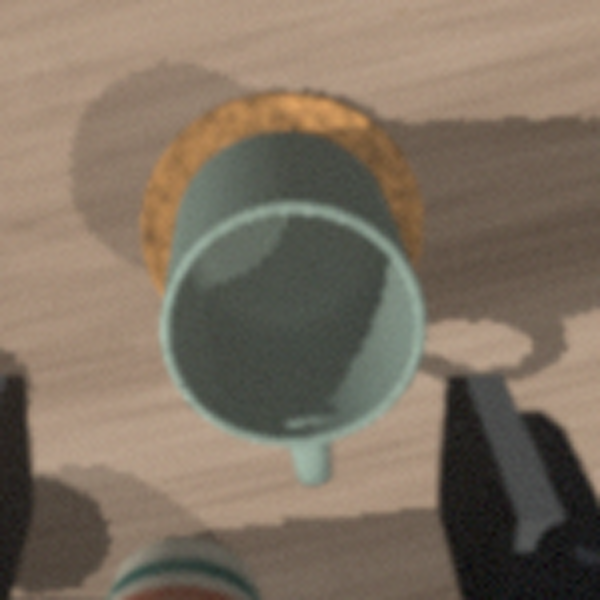

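View pics/t1c.png

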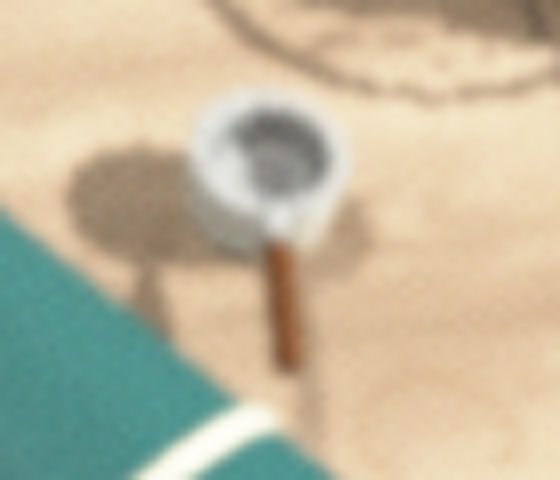

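```bash
python3 - <<'E'
from h import *
c=load("w1")
# rim outer outline pixels in crop/4 +(200,140)
px=np.array([[160,320],[295,201],[425,320],[200,240],[390,245],[195,405],[395,405],[230,430],[350,430]])/4+[200,140]-0.375
s=circ(wplane(c,px,.096)[:,:2]);print("rim px",np.round(s,4))
for h in(.08,.09):
  for p in([312,450],[316,470],[318,484]):
    q=wplane(c,np.array(p)/4+[200,140]-.375,h);print(h,p,q.round(4),np.degrees(np.arctan2(q[1]-s[1],q[0]-s[0])).round(2))
W=wcloud(c);x,y,z=W[...,0],W[...,1],W[...,2]
m=(np.hypot(x-.510,y-.2746)>.044)&(np.hypot(x-.51,y-.2746)<.072)&(z>.08)&(z<.1)&(x>.54)
H=W[m];print(len(H));print(cv2.fitLine(H[:,:2].astype(np.float32),cv2.DIST_HUBER,0,.01,.01).ravel().round(4),H.mean(0).round(4))
E
```

```text
rim px [0.5108 0.2748 0.0418]
0.08 [312, 450] [0.5646 0.2693 0.08  ] -5.84
0.08 [316, 470] [0.573  0.2688 0.08  ] -5.48
0.08 [318, 484] [0.5788 0.2682 0.08  ] -5.5
0.09 [312, 450] [0.5587 0.2701 0.09  ] -5.65
0.09 [316, 470] [0.5668 0.2696 0.09  ] -5.29
0.09 [318, 484] [0.5725 0.269  0.09  ] -5.33
85
[ 0.9988 -0.048   0.5646  0.2688] [0.565  0.269  0.0883]
```

Request:
arm_command(
  plan="-12 -42 0 0 0 0;-12 -42 0 0 0 0;-12 -42 0 0 0 0;-12 -42 0 0 0 0;-12 -42 0 0 0 0;-12 -42 0 0 0 0;-12 -42 0 0 0 0;-12 -42 0 0 0 0;-11 -42 25 0 0 0;-11 -42 25 0 0 0;-11 -42 25 0 0 0;-11 -42 30 0 0 0;0 0 0 0 0 0;0 0 0 0 0 0",
)

```text
time_s: 3.45
eef_pos: [0.4428, -0.2462, 0.2006]
tool_rot: [[-0.969, 0.248, 0.0], [0.248, 0.969, 0.0], [-0.0, 0.0, -1.0]]
wrist_force: [0.6, 0.1, 0.2]
grip_width: 0.0554
```

```bash
cat > look.py <<'E'
import sys
from cell import get_obs,capture
import cv2,numpy as np
n=sys.argv[1]
o=get_obs();c=capture("wrist");np.savez(n+".npz",eef=o["eef_pos"],rot=o["tool_rot"],**c);cv2.imwrite(f"pics/{n}.png",c["color"])
print(o["time_s"],np.round(o["eef_pos"],4),np.round(o["tool_rot"],4).tolist(),np.round(o["wrist_force"],2),np.round(o["joint_positions"],2))
E
python3 look.py w2
```

```text
3.45 [ 0.4428 -0.2462  0.2006] [[-0.9686, 0.2485, 0.0001], [0.2485, 0.9686, 0.0002], [-0.0, 0.0003, -1.0]] [0.64 0.07 0.17] [-0.56 -0.24  1.86  0.    1.53 -1.88]
```

View pics/w2.png

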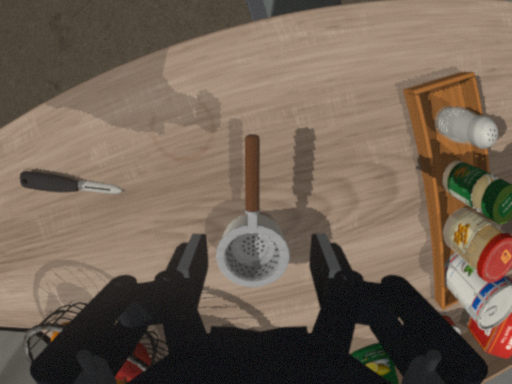

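The picture shows the handle from (252,136) to (252,211) and the flange centred near (253,252).

```bash
python3 - <<'E'
from h import *
c=load("w2");hsv=cv2.cvtColor(c["color"],cv2.COLOR_BGR2HSV)
m=((hsv[...,0]<18)&(hsv[...,1]>110)).astype(np.uint8);m[:125]=0;m[225:]=0;m[:,:235]=0;m[:,270:]=0
v,u=np.nonzero(m);P=wplane(c,np.c_[u,v],.053)
f=cv2.fitLine(P[:,:2].astype(np.float32),cv2.DIST_HUBER,0,.001,.001).ravel();print("n",len(u),u.min(),u.max(),v.min(),v.max(),"line",f.round(4),"ang",np.degrees(np.arctan2(-f[1],-f[0])))
s=(P[:,:2]-f[2:])@f[:2];mid=f[2:]+f[:2]*(np.percentile(s,.5)+np.percentile(s,99.5))/2;print("len",np.ptp(s),"mid",mid)
W=wcloud(c);x,y,z=W[...,0],W[...,1],W[...,2]
k=(x>.48)&(x<.6)&(y<-.22)&(y>-.34)&(z>.044)&(z<.054);Q=W[k][:,:2]
h=cv2.convexHull(Q.astype(np.float32))[:,0];r=circ(h);
print("flange mec",cv2.minEnclosingCircle(Q.astype(np.float32)),np.round(r,4))
d=f[:2];n=np.array([-d[1],d[0]])
for g in(mid,):print("mid from bowl",np.linalg.norm(g-np.array(r[:2])))
R=c["rot"];e=c["eef"]
print("tool delta mid mm",(R.T@(np.r_[mid,.042]-e)*1000).round(1))
print("handle z",np.nanmedian(z[m>0]))
E
```

```text
n 922 245 258 136 210 line [ 0.9672 -0.2539  0.4371 -0.2516] ang 165.29109
len 0.0749167590292586 mid [ 0.43854805 -0.2520142 ]
flange mec ((0.5259121060371399, -0.27104151248931885), 0.04859831929206848) [ 0.5288 -0.2749  0.0419]
mid from bowl 0.09310425275264066
tool delta mid mm [  2.7  -6.7 158.6]
handle z 0.054256453346812394
```

Request:
arm_command(
  plan="2 -7 20 0 0 0.005;0 0 30 0 0 0;0 0 30 0 0 0;0 0 30 0 0 0;0 0 25 0 0 0;0 0 15 0 0 0;0 0 9 0 0 0;0 0 0 0 0 0;0 0 0 0 0 0",
)

```text
time_s: 4.62
eef_pos: [0.4391, -0.2535, 0.0421]
tool_rot: [[-0.967, 0.254, 0.001], [0.254, 0.967, -0.001], [-0.001, -0.0, -1.0]]
wrist_force: [-0.6, -0.2, 0.3]
grip_width: 0.0555
```

```bash
python3 look.py w3; python3 - <<'E'
from h import *
c=load("w3");hsv=cv2.cvtColor(c["color"],cv2.COLOR_BGR2HSV)
cv2.imwrite("pics/w3b.png",c["color"])
E
```

```text
4.625 [ 0.4391 -0.2535  0.0421] [[-0.9672, 0.2539, 0.001], [0.2539, 0.9672, -0.0006], [-0.0011, -0.0004, -1.0]] [-0.57 -0.21  0.27] [-0.57 -0.12  2.02  0.    1.24 -1.89]
```

View pics/w3.png

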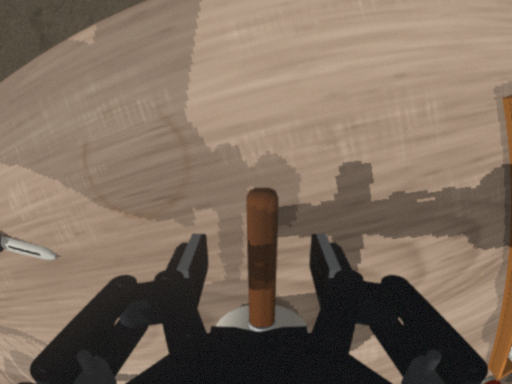

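The handle, at column 261, is centred between the fingers (206 and 312). I'll close the gripper.

Request:
arm_command(
  plan="0 0 0 0 0 0;0 0 0 0 0 0;0 0 0 0 0 0;0 0 0 0 0 0;0 0 0 0 0 0;0 0 0 0 0 0",
  hand=1,
  force=80,
)

```text
time_s: 5.42
eef_pos: [0.4388, -0.2534, 0.0414]
tool_rot: [[-0.967, 0.254, 0.0], [0.254, 0.967, -0.0], [-0.0, -0.0, -1.0]]
wrist_force: [-0.3, -0.6, 1.3]
grip_width: 0.0127
```

Request:
arm_command(
  plan="0 0 -5 0 0 0;0 0 -10 0 0 0;0 0 -15 0 0 0;0 0 -20 0 0 0;0 0 -25 0 0 0;0 0 -25 0 0 0;0 0 -25 0 0 0;0 0 -25 0 0 0;0 0 -15 0 0 0;0 0 -5 0 0 0;0 0 0 0 0 0;0 0 0 0 0 0",
)

```text
time_s: 6.92
eef_pos: [0.4385, -0.2531, 0.2104]
tool_rot: [[-0.967, 0.254, -0.001], [0.254, 0.967, 0.001], [0.001, 0.0, -1.0]]
wrist_force: [0.1, 0.2, -0.7]
grip_width: 0.0125
```

```bash
python3 look.py w4; python3 - <<'E'
from cell import capture
import numpy as np,cv2
for n in("scene","top"):
    c=capture(n);np.savez(f"{n}4.npz",**c)
    s=c["color"][200:290,240:360] if n=="scene" else c["color"][140:260,280:400]
    cv2.imwrite(f"pics/{n}4.png",cv2.resize(s,None,fx=5,fy=5,interpolation=cv2.INTER_CUBIC))
E
```

```text
6.925 [ 0.4385 -0.2531  0.2104] [[-0.9672, 0.2539, -0.0011], [0.2539, 0.9672, 0.0007], [0.0012, 0.0004, -1.0]] [ 0.09  0.16 -0.71] [-0.57 -0.25  1.84 -0.    1.55 -1.89]
```

View pics/scene4.png

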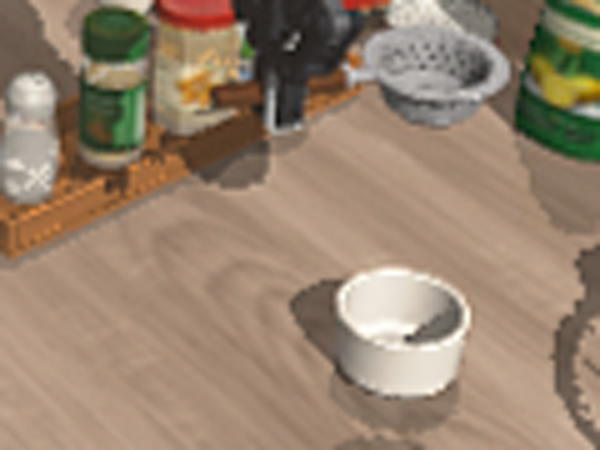

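View pics/top4.png

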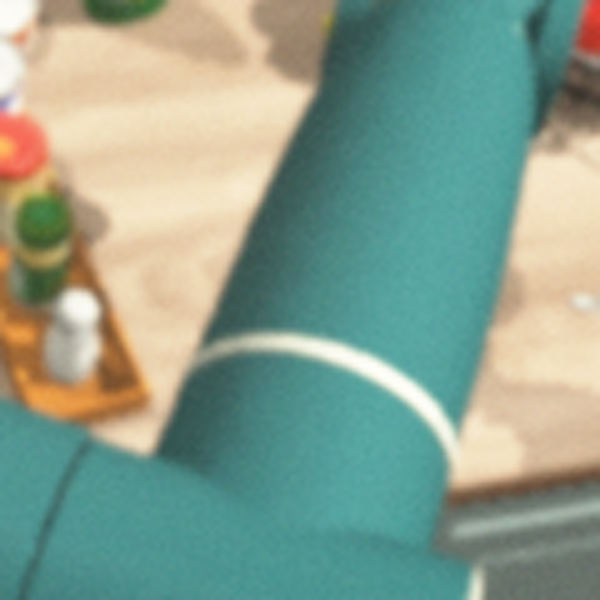

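View pics/w4.png

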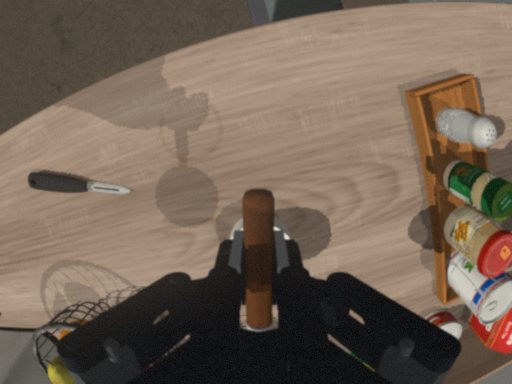

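The strainer is lifted clear and looks level. Next I'll measure its tilt and offset in the hand from the scene range.

```bash
cat > meas.py <<'E'
import sys
from h import *
np.seterr(all="ignore")
def meas(n,e,R,zt):
    # e: eef, R rot; flange points in tool-aligned window
    c=load(n);W=cloud(c);L=(W-e)@R  # tool coords
    hsv=cv2.cvtColor(c["color"],cv2.COLOR_BGR2HSV)
    k=(L[...,0]<-.045)&(L[...,0]>-.15)&(abs(L[...,1])<.055)&(L[...,2]<.04)&(L[...,2]>-.03)
    P=L[k];hs=hsv[k]
    print("n",len(P),"rng",P.min(0).round(3),P.max(0).round(3))
    # flange top: points in annulus about bowl centre
    r=np.hypot(P[:,0]+.095,P[:,1]);a=(r>.034)&(r<.041)&(P[:,2]<.01)
    Q=P[a];kk=np.ones(len(Q),bool)
    for i in range(6):
        A=np.c_[Q[:,:2]-[-.095,0],np.ones(len(Q))];s=np.linalg.lstsq(A[kk],Q[kk,2],rcond=None)[0];res=Q[:,2]-A@s;kk=abs(res)<max(.002,1.5*np.std(res[kk]))
    print("plane tool z slope x,y(deg)",np.degrees(s[:2]).round(2),"z",s[2].round(4),kk.sum(),np.std(res[kk]).round(4))
    T=P[P[:,2]<.004][:,:2].astype(np.float32);print("mec",cv2.minEnclosingCircle(T))
    h=cv2.convexHull(T)[:,0];print("circ",np.round(circ(h),4))
    hk=(abs(L[...,0])<.05)&(abs(L[...,1])<.02)&(abs(L[...,2])<.03)&(hsv[...,0]<18)&(hsv[...,1]>100);H=L[hk]
    if len(H)>5:print("handle",len(H),np.median(H,0).round(4))
E
python3 - <<'E'
from meas import *
w=load("w4");meas("scene4",w["eef"],w["rot"],0)
# reference before lift with grasp pose
w=load("w3");e=np.array([.4388,-.2534,.0414]);meas("scene0",e,w["rot"],0)
E
```

```text
n 446 rng [-0.138 -0.04  -0.01 ] [-0.047  0.04   0.024]
plane tool z slope x,y(deg) [-0.9   0.29] z -0.0059 84 0.001
mec ((-0.0930740088224411, 0.002048259600996971), 0.04640183970332146)
circ [-0.0947 -0.0011  0.0419]
handle 79 [ 0.0158 -0.0062 -0.0089]
n 689 rng [-0.149 -0.055 -0.01 ] [-0.045  0.044  0.04 ]
plane tool z slope x,y(deg) [-0.35 -1.4 ] z -0.0065 90 0.0012
mec ((-0.09178880602121353, 0.0026472974568605423), 0.04708666726946831)
circ [-0.0939  0.0007  0.0432]
handle 111 [ 0.0014 -0.0029 -0.0102]
```

Request:
arm_command(
  plan="4 13 0 0 0 0;5 15 0 0 0 0;10 33 0 0 0 0;10 33 0 0 0 0;10 33 0 0 0 0;10 33 0 0 0 0;10 33 0 0 0 0;10 33 0 0 0 0;10 33 0 0 0 0;10 33 0 0 0 0;10 33 0 0 0 0;10 33 0 0 0 0;10 33 0 0 0 0;10 33 0 0 0 0;10 33 0 0 0 0;10 33 0 0 0 0;5 15 0 0 0 0;3 9 0 0 0 0;0 0 0 0 0 0",
)

```text
time_s: 9.45
eef_pos: [0.4173, 0.2837, 0.2113]
tool_rot: [[-0.967, 0.254, -0.0], [0.254, 0.967, -0.0], [0.0, -0.0, -1.0]]
wrist_force: [-0.0, -0.6, -0.2]
grip_width: 0.0123
```

Request:
arm_command(
  plan="0 0 0 0 0 -0.04;0 0 0 0 0 -0.06;0 0 0 0 0 -0.06;0 0 0 0 0 0;0 0 0 0 0 0",
)

```text
time_s: 10.07
eef_pos: [0.4176, 0.2833, 0.2114]
tool_rot: [[-0.995, 0.099, 0.0], [0.099, 0.995, 0.0], [-0.0, 0.0, -1.0]]
wrist_force: [-0.6, 0.1, -1.1]
grip_width: 0.0125
```

```bash
cat > l5.py <<'E'
import sys
from cell import capture
import numpy as np,cv2
k=sys.argv[1]
for n in("scene","top"):
    c=capture(n);np.savez(f"{n}{k}.npz",**c)
    s=c["color"][130:250,180:320] if n=="scene" else c["color"][120:260,150:300]
    cv2.imwrite(f"pics/{n}{k}.png",cv2.resize(s,None,fx=4,fy=4,interpolation=cv2.INTER_CUBIC))
E
python3 look.py w5; python3 l5.py 5; python3 - <<'E'
from meas import *
w=load("w5");meas("scene5",w["eef"],w["rot"],0);meas("top5",w["eef"],w["rot"],0)
E
```

```text
10.075 [0.4176 0.2833 0.2114] [[-0.9951, 0.0987, 0.0002], [0.0987, 0.9951, 0.0], [-0.0002, 0.0, -1.0]] [-0.57  0.09 -1.09] [ 0.55 -0.25  1.85 -0.    1.55 -0.93]
n 223 rng [-0.137 -0.045 -0.011] [-0.045  0.039  0.027]
plane tool z slope x,y(deg) [0.65 0.56] z -0.0061 30 0.0008
mec ((-0.09161748737096786, 0.0004839052853640169), 0.04669959470629692)
circ [-0.0928 -0.0015  0.0435]
handle 35 [ 0.0115 -0.0067 -0.0099]Traceback (most recent call last):
  File "<stdin>", line 2, in <module>
  File "meas.py", line 10, in meas
    print("n",len(P),"rng",P.min(0).round(3),P.max(0).round(3))
                           ~~~~~^^^
    return umr_minimum(a, axis, None, out, keepdims, initial, where)
ValueError: zero-size array to reduction operation minimum which has no identity
```

View pics/scene5.png

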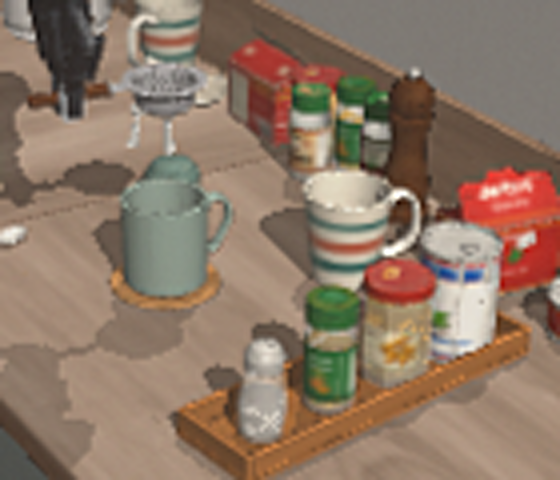

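View pics/top5.png

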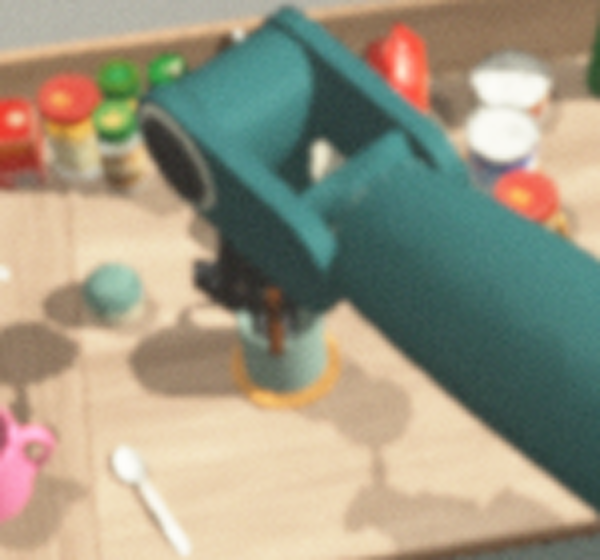

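View pics/w5.png

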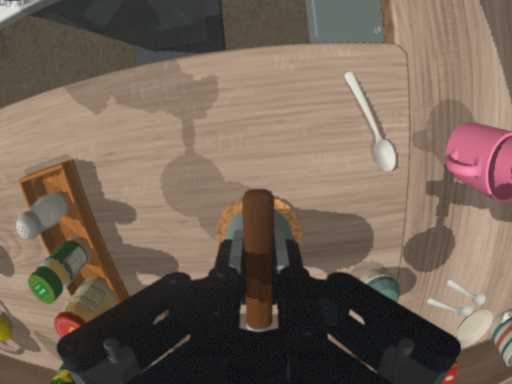

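Request:
arm_command(
  plan="0 0 10 0 0 0;0 0 15 0 0 0;0 0 15 0 0 0;0 0 15 0 0 0;0 0 10 0 0 0;0 0 7 0 0 0;0 0 4 0 0 0;0 0 2 0 0 0;0 0 0 0 0 0;0 0 0 0 0 0;0 0 0 0 0 0",
)

```text
time_s: 11.6
eef_pos: [0.4175, 0.2838, 0.1335]
tool_rot: [[-0.995, 0.097, 0.0], [0.097, 0.995, 0.0], [-0.0, 0.0, -1.0]]
wrist_force: [0.3, -1.1, -0.9]
grip_width: 0.0123
```

```bash
python3 look.py w6; python3 l5.py 6; python3 - <<'E'
from meas import *
w=load("w6");meas("scene6",w["eef"],w["rot"],0)
c=load("scene6");cv2.imwrite("pics/s6z.png",cv2.resize(c["color"][145:220,185:260],None,fx=8,fy=8,interpolation=cv2.INTER_CUBIC))
E
```

```text
11.6 [0.4175 0.2838 0.1335] [[-0.9953, 0.0967, 0.0003], [0.0967, 0.9953, 0.0002], [-0.0003, 0.0002, -1.0]] [ 0.28 -1.1  -0.94] [ 0.55 -0.21  1.94  0.    1.41 -0.93]
n 245 rng [-0.139 -0.049 -0.009] [-0.047  0.043  0.04 ]
plane tool z slope x,y(deg) [-0.47  0.64] z -0.0057 37 0.001
mec ((-0.09306873381137848, 0.0016951225697994232), 0.046672750264406204)
circ [-0.0956 -0.0006  0.0429]
handle 37 [ 0.0137 -0.0066 -0.0093]
```

View pics/s6z.png

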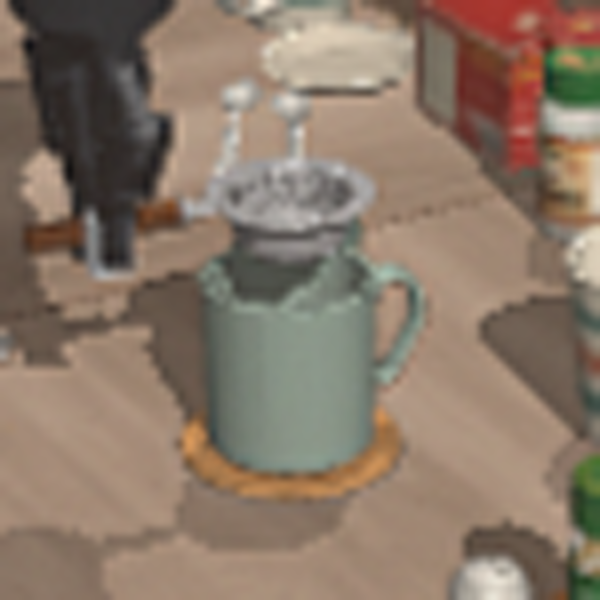

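View pics/w6.png

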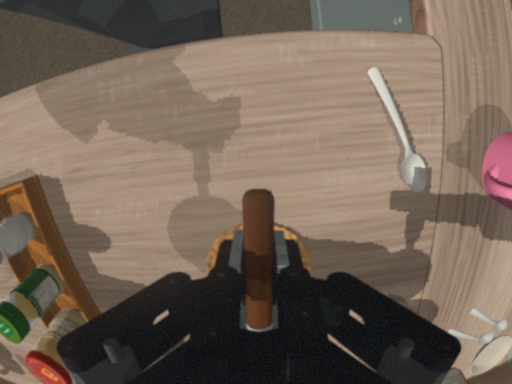

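```bash
python3 - <<'E'
from h import *
c=load("scene6")
z=lambda p:((np.array(p)-[185,145]+.5)*8-.5).round(1)
a=np.linspace(0,2*np.pi,200)
def ext(cx,cy,r,h):
    q=np.array([z(proj(c,(cx+r*np.cos(t),cy+r*np.sin(t),h))) for t in a]);return "L %.0f R %.0f T %.0f B %.0f"%(q[:,0].min(),q[:,0].max(),q[:,1].min(),q[:,1].max())
print("pred coaster top",ext(.5108,.2748,.055,.005))
print("pred rim",ext(.5108,.2748,.042,.096))
print("pred flange TCP-based top",ext(.5108,.2748,.041,.140),"d/d(1mm x):",z(proj(c,(.5118,.2748,.14)))-z(proj(c,(.5108,.2748,.14))),"y",z(proj(c,(.5108,.2758,.14)))-z(proj(c,(.5108,.2748,.14))),"z",z(proj(c,(.5108,.2748,.141)))-z(proj(c,(.5108,.2748,.14))))
# mug recheck from cloud
W=cloud(c);hsv=cv2.cvtColor(c["color"],cv2.COLOR_BGR2HSV)
g=cv2.resize(c["color"][145:220,185:260],None,fx=8,fy=8,interpolation=cv2.INTER_CUBIC)
def draw(cx,cy,r,h,col):
    q=np.array([(np.array(proj(c,(cx+r*np.cos(t),cy+r*np.sin(t),h)))-[185,145]+.5)*8-.5 for t in a]);cv2.polylines(g,[q.astype(np.int32)],True,col,1)
draw(.5108,.2748,.055,.005,(0,0,255));draw(.5108,.2748,.042,.096,(0,255,0));draw(.5108,.2748,.041,.140,(255,0,0))
cv2.imwrite("pics/ov6.png",g)
E
```

```text
pred coaster top L 173 R 394 T 388 B 494
pred rim L 194 R 368 T 238 B 313
pred flange TCP-based top L 194 R 366 T 157 B 228 d/d(1mm x): [ 1.8 -0.4] y [-1.  -0.7] z [ 0.  -1.9]
```

View pics/ov6.png

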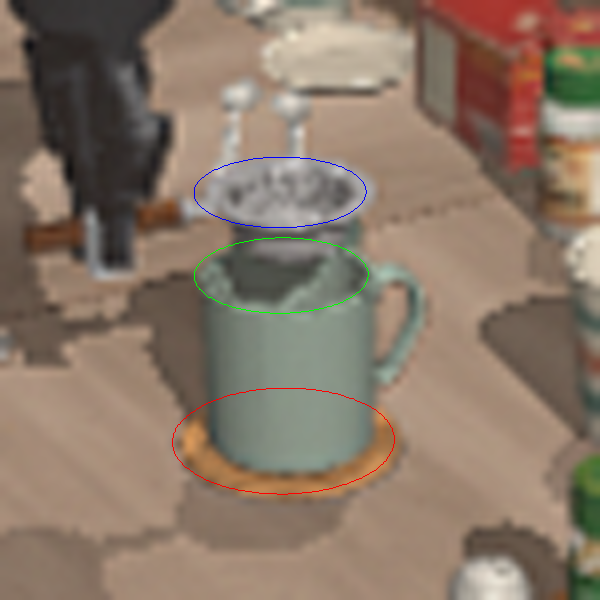

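The predicted coaster, rim and flange outlines all sit the same distance from what the picture shows: about +8 px in column and +5 px in row at 8x. That points to a camera bias, and the strainer is centred relative to the mug within about 1 mm. I'll lower the last 3 mm and settle.

Request:
arm_command(
  plan="0 0 1 0 0 0;0 0 1 0 0 0;0 0 1 0 0 0;0 0 0 0 0 0;0 0 0 0 0 0;0 0 0 0 0 0;0 0 0 0 0 0;0 0 0 0 0 0;0 0 0 0 0 0;0 0 0 0 0 0",
)

```text
time_s: 13.0
eef_pos: [0.4174, 0.2837, 0.1303]
tool_rot: [[-0.995, 0.097, 0.0], [0.097, 0.995, 0.0], [-0.0, 0.0, -1.0]]
wrist_force: [-0.3, 1.3, -0.3]
grip_width: 0.0127
```

```bash
python3 look.py w7; python3 l5.py 7; python3 - <<'E'
from meas import *
w=load("w7");meas("scene7",w["eef"],w["rot"],0)
c=load("scene7");cv2.imwrite("pics/s7z.png",cv2.resize(c["color"][145:220,185:260],None,fx=8,fy=8,interpolation=cv2.INTER_CUBIC))
E
```

```text
13.0 [0.4174 0.2837 0.1303] [[-0.9953, 0.0966, 0.0], [0.0966, 0.9953, 0.0], [-0.0, 0.0, -1.0]] [-0.3   1.26 -0.26] [ 0.55 -0.21  1.94  0.    1.41 -0.93]
n 273 rng [-0.148 -0.047 -0.011] [-0.046  0.044  0.04 ]
plane tool z slope x,y(deg) [-1.2   0.07] z -0.0058 38 0.001
mec ((-0.0932566449046135, 0.0008939845720306039), 0.04793291538953781)
circ [-0.0956 -0.0022  0.0432]
handle 40 [ 0.0143 -0.0048 -0.0087]
```

View pics/s7z.png

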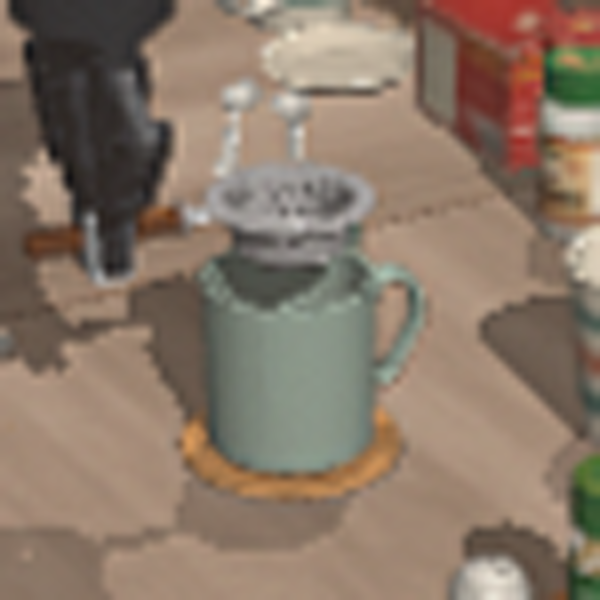

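The strainer (flange at (290,200) in the crop) hangs level over the mug mouth (287,280). The handle points opposite the mug's handle, and there is no contact.

```bash
python3 -c "
from cell import sign_off
print(sign_off())"
```

```text
the job is handed in; nothing more can be done
None
```

I lifted the strainer by its handle out of the drip cup and carried it over the tray with its underside about 186 mm above the worktop. It was handed in at about 13 s, still gripped at 80 N over the grey-green mug on the cork coaster.

**Last checks:**
- **Height:** the underside of the bowl is about 106 mm above the worktop, which is 10 mm above the rim. There is no sign of contact: the wrist force is about 1 N, which is noise level.
- **Centring:** the strainer is over the mug's mouth to within about 1–2 mm. In the scene view the predicted outlines sit about 8 px right and 5 px low at 8x, but by the same amount for the coaster, rim and flange. I took that as camera bias and did not correct for it.
- **Direction:** the strainer's handle points to 174.5°, against a measured −5.5° for the mug's own handle, so they are opposite.
- **Level:** the tool is exactly vertical. The range-based tilt readings of the strainer varied between −1.2° and +0.65°, which looks like noise.
- **Surroundings:** nothing on the tray or around the mugs looked moved in the pictures taken after crossing the tray. I did not measure this, and the last close-up shows only the area around the mug.

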